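Shut the bean bin against its seal and shoot the bolt home

TASK

Close the lid of the wooden coffee-bean bin and, holding it down against its springy seal by the bolt's knob, slide the bolt across into the keeper until you feel it come up against the stop hidden inside; keep a moderate pressure on it there (about 10 N) for a moment, then let go and leave it there. Be gentle: do not slam the lid, force it down hard or ram the bolt, and leave the other things on the counter where they stand.

Things in the scene. Friction and masses are not known exactly. Their poses are not given: they have to be found in the camera images.
- bin: Wooden coffee-bean bin, 150 (x) x 184 (y) x 90 mm high, fixed to the top. Origin: centre of its underside; x points from the front to the hinge side, y along the front towards the keeper, z up. Its lid is hinged along its far (+x) upper edge: hinge line at bin x = 75, z = 90 mm, parallel to y.
- lid: The lid: wooden board 155 x 184 x 8 mm with the bolt on top (about 0.25 kg). Origin on the hinge line; the board runs from x = 0 to -155 mm, z = 0 to 8 mm in its own frame; x is level when shut. A stiff hinge holds it at any angle (2 to 5 N at the front edge swings it down). In front of the bolt's base plate a bare strip of board 27 mm wide runs along the front edge.
- lid_edge (a point): Middle of the lid's front edge, on its upper face (155 mm from the hinge line). Fully shut it lies 98 mm above the bin's underside. Let go on the springy seal, the lid stays 5 to 7 mm too high there and the bolt cannot enter the keeper; about 10 N straight down at the bolt's knob lets the bolt in, 15 N brings the lid onto the hard rim.
- bolt: Barrel bolt on the lid: steel rod 10 mm thick that slides along the bin's +y (about 2 N of friction) in two barrels (16 mm long, tops 26 mm above the lid's underside), 115 mm from the hinge line, its axis 18 mm above the lid's underside (10 mm above the board). Origin on the rod's axis under the knob; y points to the tip.
- bolt_knob (a point): Middle of the gripping length of the bolt's upright knob: a steel cylinder 14 mm thick, its top 13 mm above this point; the rod's upper side lies 24 mm below this point and the board 39 mm below it. Nothing stands within 30 mm of the knob over its whole travel, save the rod beneath it, which runs along y.
- bolt_tip (a point): Flat end of the rod, on its axis, 106 mm from the knob along y.
- keeper: Steel keeper: a square tunnel on the bin's +y side, open to the bolt, closed at the far end, 26 mm wide, 28 high, 38 long; axes as the bin. A rigid stop screw inside, out of sight and set differently each time, ends the bolt's way 16 to 30 mm past the mouth; find it by feel and press on it with some newtons (over 20 N harms it).
- keeper_mouth (a point): Centre of the keeper's mouth (axes as the bin); the hole is 14 mm high, leaving the rod 2 mm above and below when the lid is fully shut. The bolt's tip starts 8 to 14 mm short of it along y.
- rim: Fixed upper rim of the bin with its black rubber seal along the front (springy over the lid's last 9 mm) and the upper edge of the keeper's hole: all that the lid and bolt bear on, save the stop screw. Origin and axes as bin. Over 30 N between it and the lid with its bolt is rough handling.
- jigger_mid (a point): Bystander, to be left alone: double-cone steel jigger, 44x44x74 mm; point on its axis half-way up.
- mill_1_mid (a point): Bystander, to be left alone: small glass shaker with a grey domed cap, 44x44x90 mm; point on its axis half-way up.
- tamper_mid (a point): Bystander, to be left alone: coffee tamper, steel foot and black grip, 58x58x82 mm; point on its axis half-way up.
- tin_1_mid (a point): Bystander, to be left alone: round food tin, 57x57x72 mm; point on its axis half-way up.
- milk_pitcher_mid (a point): Bystander, to be left alone: small steel milk pitcher with a handle, 69x98x80 mm; point near its middle, half-way up.

How it is judged:
On the way, in this order (a step that is already met when the one before it is completed fails the run):
1. the lid is lowered to within 14 mm of shut at its front edge (z of lid_edge in the frame of bin below 0.112 m), for 0.1 s.
2. with the lid held down, the bolt's tip is over 14 mm inside the keeper and presses on the hidden stop with more than 4 N (z of lid_edge in the frame of bin below 0.103 m and y of bolt_tip in the frame of keeper_mouth above 0.014 m and contact force between bolt and keeper above 4 N), for 0.15 s.
At the end, for the whole second after the job is handed in: The lid is shut to within 5 mm at its front edge, held by the bolt, whose tip lies more than 14 mm inside the keeper's mouth; lid and bolt are at rest (z of lid_edge in the frame of bin below 0.103 m and y of bolt_tip in the frame of keeper_mouth above 0.014 m and linear speed of each of bolt, lid below 0.01 m/s); the robot touches nothing.
It fails at once if the bolt is rammed against the stop with more than 20 N (contact force between bolt and keeper above 20 N).
It fails at once if the lid with its bolt is forced onto the rim, seal or keeper with more than 30 N (contact force between lid and rim above 30 N).
It fails at once if a bystander is moved by more than 30 mm or tipped (distance of any of jigger_mid, mill_1_mid, tamper_mid, tin_1_mid, milk_pitcher_mid from where it was at the start of the episode above 0.03 m).
It also fails if it takes over 61 s, if anything falls off the work surface, if the arm or the gripper's body presses on something with over 40 N, if the wrist force passes 120 N, or if a joint passes its speed limit or range.

ROBOT

A 6-joint arm with a two-finger parallel gripper is mounted at the origin on a cart in front of the work surface, level with it; the furniture and walls round the work are solid. World frame = base frame: x ahead of the robot, y to its left, z up, the work surface at z = 0. Lengths are in m, angles in rad, forces in N, time in s.
With the tool pointing down it reaches from about 0.325 to 0.775 m from the base axis. Payload 5.5 kg.
Tool frame: the origin (TCP) lies on the centre line of the jaws, within the pads' length; the fingertips stand bot.tips_ahead ahead of it and the grasp point (between the pads) lies 8 mm behind it (bot.tips_ahead is the distance from the TCP to the fingertips, in m); z points along the fingers, y is the direction in which the jaws open and shut (so a half turn about z gives the same grasp; the last joint's range is limited). The gripper opens to 88 mm and grips with 3 to 60 N. Pads are 20 mm wide; open, the fingers measure 115 mm over their backs; the gripper's body (75 mm by 178 mm) begins 61 mm behind the grasp point.
Start: joints at [-1.341, 0.091, 1.231, -0, 1.82, -0.057], TCP at [0.17, -0.576, 0.234] pointing down, gripper open.
Joint ranges: [-2.87, 2.87], [-0.86, 2.18], [0.17, 2.46], [-1.51, 4.65], [0.06, 2.69], [-2.65, 2.65]. Speed limits (rad/s): [2.57, 2.57, 3.01, 3.14, 3.14, 3.14].

INTERFACE

Orientations are given as a rotation vector (axis times angle).
In Python, from plant import bot, optics, nets gives the robot as it stands.
- The arm moves only by the tool move_arm, never from a script. Its argument "steps" is a list of rows, each an object of numbers: "gripper": the closure, from 0 (fully open) to 1 (shut); "tx", "ty", "tz": the shift along the tool's x, y, z in m; "roll": the turn about the tool's z in degrees. In form: [{"gripper": .., "tx": .., "ty": .., "tz": .., "roll": ..}, ...]. A call has exactly 5 rows; each row shifts and turns the commanded pose from where the row before left it, along the tool's axes as they then stand; what a row does not reach is not made up. A row lasts 1/8 s, in which the tool goes at most 62.5 mm and 10.7 degrees, less where a joint would pass 70% of its speed; a pose out of reach is approached as far as the arm can. A call is refused whole if a number of a shift passes 0.0625 or a number of a turn 10.7, either way. A call with a gripper value outside its range is refused whole. The fingers move at their own pace and stop on an object; the grip force is fixed at half the most. Time passes only in rows, so rows that do not move let the fingers close, or fill a call up. It gives the time, the measured TCP pose, the force and the opening at its end, in the units of the state.
- bot.observe(): the state, without advancing time (a new reading comes with each control period).
- optics.get_image(name): name is "scene" or "top"; returns (picture, depth): 420x560x3 uint8, red, green, blue; 420x560 float32, m along the optical axis (not along the pixel's ray), 0 where there is no reading.
- optics.camera_model(name): a dict with "mtx" (3x3 intrinsics, pixels), "rvec" (rotation vector, rad) and "tvec" (3), from world to camera coordinates, as OpenCV has them. Camera axes: x right, y down, z forward; pixel columns grow to the right and rows downward; lengths in m; the calibration is good to about 2 mm. A picture is of the moment at which its call begins. camera_model takes no time and is no camera call.
- bot.close_job(): hands the job in, once; it reports no verdict.
Trained networks look in the newest picture that a camera, given by its name, has taken for a name from the list of things; names that differ only in an ending like _2 or _b are one class to them, and where a whole thing is asked for, a point or a joint stands for the part that bears it (a point fixed in the world has none). Each returns a list of dicts, best first, with "conf" (0 to 1); they miss things now and then, are a little off and sometimes report something else, mostly with a low value. They report only what shows in the picture. A call takes as long as a camera call.
- nets.boxes_of(name, camera): "at" ([x, y, z] in m, in world coordinates, good to about 4 mm: the middle of the surface that is visible of it).
The state is a dict: "t": time; "qpos": joint angles; "qvel": joint speeds; "effort": joint torques, N m; "position": TCP position; "orientation": TCP orientation; "ft_force": force on the tool from outside, world axes, zero at the start; "torque": the same for the moment, N m; "finger_gap": finger opening in m.
Only numpy, scipy, OpenCV 4.12 (cv2) and the standard library are available. Lean on these libraries where they do the work, as an engineer would, in place of code of your own. Each camera call takes 0.05 s, during which the arm holds its last target. There are 200 camera calls.

## Working session

There is one attempt and no reset: what is moved stays moved. The work goes in short steps, Python scripts to look and compute and a tool call to move; the robot and the scene stay as the last step left them, time stands still between calls to the robot, and variables do not carry over. Pictures are saved under pics/ and viewed, on a budget of 10 in all, crops included, one or two more only if the job needs it, and the job is handed in when it is done.

Besides the shell and the picture viewer there is one more tool, called as name(argument=value, ...), one argument or row to a line, values as JSON. move_arm: Moves the arm, as the interface text tells. Its arguments: {"type":"object","properties":{"steps":{"type":"array","items":{"type":"object","properties":{"gripper":{"type":"number"},"tx":{"type":"number"},"ty":{"type":"number"},"tz":{"type":"number"},"roll":{"type":"number"}}}}},"required":["steps"]}

```bash
ls; mkdir -p pics; cat > h.py <<'E'
import numpy as np, cv2
from plant import bot, optics, nets
def cam(n):
    m=optics.camera_model(n); R=cv2.Rodrigues(np.array(m["rvec"],float))[0]
    return np.array(m["mtx"]),R,np.array(m["tvec"],float).ravel()
def cloud(n,d):
    K,R,t=cam(n); v,u=np.mgrid[:d.shape[0],:d.shape[1]]
    c=np.stack([(u-K[0,2])/K[0,0]*d,(v-K[1,2])/K[1,1]*d,d],-1)
    return (c-t)@R
def proj(n,p):
    K,R,t=cam(n); c=K@(R@np.array(p)+t); return c[:2]/c[2]
def snap(n,f):
    im,d=optics.get_image(n); cv2.imwrite(f,im[:,:,::-1]); return im,d
E
python3 - <<'E'
from h import *
for n in("scene","top"):
    im,d=snap(n,f"pics/{n}0.png"); np.save(f"/tmp/{n}0.npy",d)
    for k in("bin","lid","lid_edge","bolt","bolt_knob","bolt_tip","keeper","keeper_mouth"):
        print(n,k,[(round(r["conf"],2),np.round(r["at"],3).tolist()) for r in nets.boxes_of(k,n)[:2]])
s=bot.observe();print(s,bot.tips_ahead)
E
```

```text
pics
scene bin [(0.83, [0.538, 0.226, 0.107]), (0.19, [0.757, 0.134, 0.066])]
scene lid [(0.56, [0.565, 0.21, 0.118])]
scene lid_edge [(0.94, [0.565, 0.214, 0.114])]
scene bolt [(0.81, [0.54, 0.184, 0.141])]
scene bolt_knob [(0.69, [0.543, 0.186, 0.139])]
scene bolt_tip [(0.51, [0.545, 0.183, 0.14]), (0.17, [0.434, -0.089, 0.047])]
scene keeper [(0.6, [0.495, 0.31, 0.105])]
scene keeper_mouth [(0.63, [0.493, 0.305, 0.108])]
top bin [(0.84, [0.564, 0.201, 0.116])]
top lid [(0.82, [0.572, 0.201, 0.114])]
top lid_edge [(0.93, [0.569, 0.205, 0.119])]
top bolt [(0.67, [0.539, 0.185, 0.14])]
top bolt_knob [(0.68, [0.542, 0.187, 0.142])]
top bolt_tip [(0.83, [0.544, 0.184, 0.134])]
top keeper [(0.78, [0.5, 0.304, 0.118]), (0.59, [0.41, -0.175, 0.08])]
top keeper_mouth [(0.53, [0.504, 0.301, 0.122])]
{'t': 0.9, 'qpos': array([-1.34070641e+00,  9.10662148e-02,  1.23069747e+00,  3.81322197e-05,
        1.81976897e+00, -5.66992279e-02]), 'qvel': array([ 1.58011975e-03,  4.21591809e-05, -1.25475599e-04,  9.50234981e-04,
        2.27359044e-03, -1.13636300e-04]), 'effort': array([ 2.12855157e-03, -4.46188295e+01, -4.06506944e+01,  6.99517038e-02,
        1.94774248e-02, -2.13760103e-05]), 'position': array([ 0.16974041, -0.57551359,  0.23365289]), 'orientation': array([3.10929113e+00, 4.48951631e-01, 6.59928795e-05]), 'ft_force': array([-0.07617547, -0.11459202, -1.00383221]), 'torque': array([-0.00113407, -0.02911339,  0.03725366]), 'finger_gap': 0.0877714088481526} 0.011
```

View pics/scene0.png

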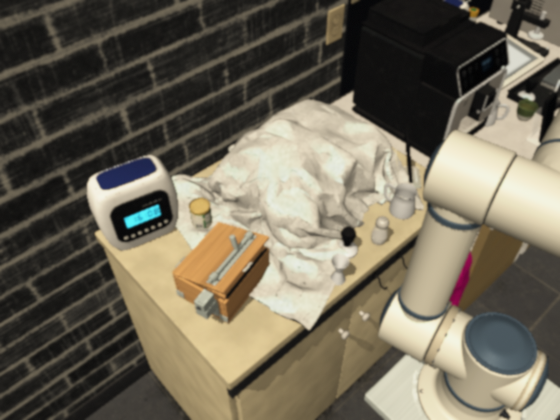

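View pics/top0.png

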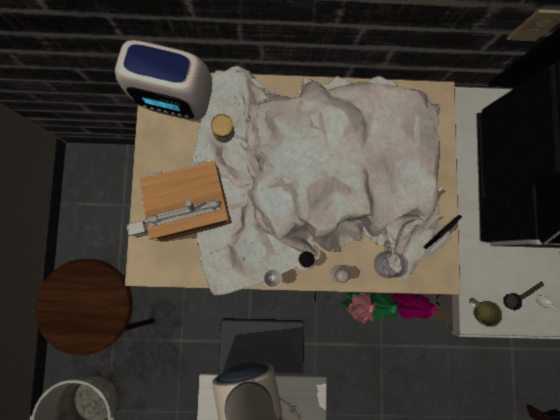

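The bin sits at about (183,200) in the top view. The keeper is at (138,229), the knob at about (190,206), and the lid is slightly raised. The bystanders stand well to the right. Next I'll fit the geometry.

```bash
python3 - <<'E'
from h import *
n="top"; d=np.load("/tmp/top0.npy"); P=cloud(n,d); im=cv2.imread("pics/top0.png")
K,R,t=cam(n); print("cam",-R.T@t,K[0,0])
sub=P[155:250,120:240]; z=sub[...,2]
for v in range(158,248,5): print(v,' '.join(f"{1000*P[v,u,2]:4.0f}" for u in range(122,236,5)))
# lid plane: orange-ish pixels
h=cv2.cvtColor(im,cv2.COLOR_BGR2HSV)
m=np.zeros(d.shape,bool); m[170:200,150:215]=1; m&=(d>0)&(P[...,2]>.06)
q=P[m]; 
for _ in range(4):
    c=q.mean(0); nn=np.linalg.svd(q-c)[2][2]; nn*=np.sign(nn[2]); e=(q-c)@nn; q=q[abs(e)<2.5*e.std()+1e-4]
print("plane",c,nn,"std",e.std(),len(q))
crop=cv2.resize(im[150:255,115:245],None,fx=6,fy=5.7,interpolation=cv2.INTER_CUBIC)
cv2.imwrite("pics/c1.png",crop)
im2=cv2.imread("pics/scene0.png")
cv2.imwrite("pics/c2.png",cv2.resize(im2[215:325,165:280],None,fx=5.2,fy=5.2,interpolation=cv2.INTER_CUBIC))
E
```

```text
cam [0.44835228 0.01367398 1.07431487] 411.8887897833971
158 -842 -830 -835   -1   -2   -3    0   -1   -2    1   -1    2   -2    4   -0    8   15   27   37   31   12   12   12
163 -844 -847 -838   -1    0   -1    1   -3   -0   -1    5   -3   -2   -2    5   94   97  100  100   25   27    8   10
168 -839 -841 -839    5    0   -0   -1    0    1   -5   -1   -5    5   98   98  102  103  100  102   46   27   17   12
173 -840 -844 -838   -1    1   -4   -1  100   96  102  100  101  103  102  101  103  105  106  107  105   23   15   19
178 -832 -844   -3    2   98   96  100  100   99  105  102  102  103  106  106  104  110  108  107  108    8   15   18
183 -829 -834   -1    1  103  100  104  102  105  102  106  105  110  106  107  110  110  113  113  115    8   11    9
188 -839 -848    4   -2  104  104  105  109  106  105  106  109  107  110  115  112  116  114  116 1074   48    8    8
193 -844 -838   -2   -1  110  108  109  104  111  109  112  110  112  114  113  119  118  114  121  120   90    8   11
198 -839 -834    1    0   -2  106  109  113  114  113  113  115  114  115  121  122  120  1
[... 505 characters left out ...]
23 -839 -841  121  123  121  125  137  132  130  128  129  131  126  131  133  134  138  132  134   97   87   56   30
228 -839  123  119  121  122  128  127  129  128  130  133  134  134  136  134   98   90   58   26   10   16   20   29
233 -850 -837  122  118  102   97  130  134  132  134  134   98   84   57   24    8    5    9   10   10   15   24   24
238 -836 -844   -3   -3    1    1  132   98   88   57   29    0    2    1   -0    8   12   11    7   12   14   22   19
243 -832 -836    1    5   -1   -4   -1   -4    0    1    1    2   -1   -5   -3    8   12   12   12   14   14   18   17
plane [0.6074566  0.20382731 0.10824699] [0.23662436 0.06688755 0.96929612] std 0.0015369401404716058 1862
```

View pics/c1.png

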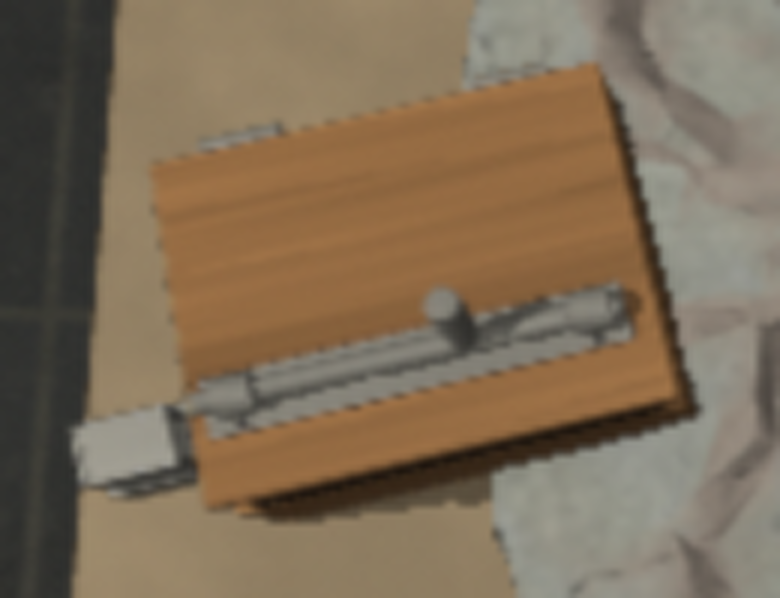

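View pics/c2.png

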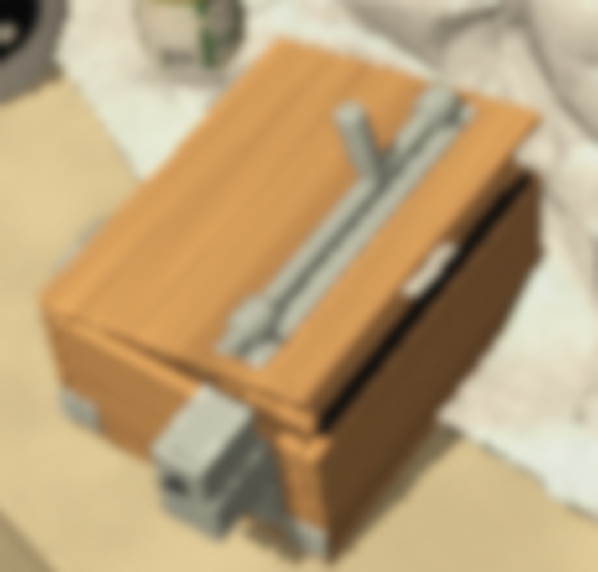

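The lid stands about 14° open, with the front edge some 38 mm up. The knob leans back towards the hinge, and the start wrist yaw already nearly puts the jaws along the bolt. My plan is one grasp on the knob with the jaws along the bin's y: swing the lid down, press, then slide. First I'll compute the bin pose from the lid corners.

```bash
cat >> h.py <<'E'
def ray_plane(n,u,v,c,nn):
    K,R,t=cam(n); o=-R.T@t; r=R.T@np.linalg.solve(K,[u,v,1.]); return o+r*(((c-o)@nn)/(r@nn))
E
python3 - <<'E'
from h import *
from scipy.optimize import least_squares
c=np.array([0.6074566,0.20382731,0.10824699]);nn=np.array([0.23662436,0.06688755,0.96929612])
cr=np.array([(152,162),(600,63),(685,400),(205,505)],float); uv=cr/[6,5.7]+[115,150]-.42
W=np.array([ray_plane("top",u,v,c,nn) for u,v in uv]); print(np.round(W,4))
print([np.linalg.norm(W[i]-W[(i+1)%4]) for i in range(4)])
L=np.array([(0,92,8),(0,-92,8),(-155,-92,8),(-155,92,8)])/1e3
def pose(p):
    x,y,yaw,th=p; cy,sy=np.cos(yaw),np.sin(yaw); Rz=np.array([[cy,-sy,0],[sy,cy,0],[0,0,1]])
    Ry=np.array([[np.cos(th),0,np.sin(th)],[0,1,0],[-np.sin(th),0,np.cos(th)]]) # x->-: raises front for th>0
    return lambda q:(Rz@(Ry@np.asarray(q).T+np.array([[.075],[0],[.09]]))).T+[x,y,0]
f=lambda p:np.r_[(np.array([proj("top",w) for w in pose(p)(L)])-uv).ravel(),(p[3]-.248)*60]
r=least_squares(f,[.55,.2,.25,.248]); print(r.x,np.degrees(r.x[2:]),r.fun.round(2))
P=pose(r.x); yb=P(np.array([[0,1,0]]))[0]-P(np.array([[0,0,0]]))[0]; print("yb",yb)
# knob y: fit from detections and depth pts
for n in("scene","top"):
    Q=cloud(n,np.load(f"/tmp/{n}0.npy")).reshape(-1,3)
    B=P(np.zeros((1,3)))[0]; ax=np.array([P(e[None])[0]-B for e in np.eye(3)]); q=(Q-B)@ax.T
    m=(abs(q[:,0]+.115)<.02)&(q[:,2]>.030)&(q[:,2]<.07)&(abs(q[:,1])<.08); print(n,"knob lid-frame mean",q[m].mean(0).round(4),q[m].max(0).round(4),q[m].min(0).round(4),m.sum())
    m=(q[:,1]>.095)&(q[:,1]<.16)&(Q[:,2]>.07); print("keeper world", Q[m].mean(0).round(4), "lidy range",np.percentile(q[m,1],[2,98]).round(4), q[m].mean(0).round(3),"z",np.percentile(Q[m,2],[90]))
np.save("/tmp/pose.npy",r.x)
E
```

```text
[[0.6227 0.3084 0.0973]
 [0.6708 0.1327 0.0977]
 [0.5258 0.0897 0.1361]
 [0.4789 0.268  0.1352]]
[np.float64(0.18221012233277806), np.float64(0.156086405857955), np.float64(0.18435433398466886), np.float64(0.15403713542277142)]
[0.57283583 0.19913447 0.26986746 0.2464853 ] [15.46226649 14.1225673 ] [-0.02  0.04  0.72 -0.26 -0.48 -0.38 -0.17  0.57 -0.09]
yb [-0.2666037   0.96380624  0.        ]
scene knob lid-frame mean [-0.1173 -0.0129  0.049 ] [-0.1089 -0.0071  0.0635] [-0.1224 -0.0219  0.0305] 77
keeper world [0.9007 0.4181 0.253 ] lidy range [0.0956 0.158 ] [0.251 0.124 0.231] z [0.41670506]
top knob lid-frame mean [-0.1168 -0.018   0.0527] [-0.1073 -0.0101  0.0621] [-0.1214 -0.0238  0.0337] 56
keeper world [0.8843 0.4157 0.1696] lidy range [0.0964 0.1586] [0.255 0.126 0.146] z [0.25180593]
```

```bash
cat >> h.py <<'E'
from scipy.spatial.transform import Rotation as Ro
def knob(th,p=None,y=-.0155,z=.047):
    x,y0,yaw,_=np.load("/tmp/pose.npy") if p is None else p
    return Ro.from_euler('z',yaw).apply(Ro.from_euler('y',th).apply([-.115,y,z])+[.075,0,.09])+[x,y0,0]
def grasp(s):
    R=Ro.from_rotvec(s["orientation"]).as_matrix(); return s["position"]-.008*R[:,2],R
E
python3 - <<'E'
from h import *
s=bot.observe(); g,R=grasp(s); print(g,"tool yaw",np.degrees(np.arctan2(R[1,0],R[0,0])),R.round(3))
for d in(14.12,10,6,2.5,0): k=knob(np.radians(d)); print(d,k.round(4),"tool delta",(R.T@(k-g)).round(4))
E
```

```text
[ 0.16974001 -0.57551319  0.24165289] tool yaw 16.43234630939248 [[ 0.959  0.283  0.   ]
 [ 0.283 -0.959 -0.   ]
 [ 0.     0.    -1.   ]]
14.12 [0.5528 0.1775 0.1636] tool delta [ 0.5804 -0.6139  0.078 ]
10 [0.548  0.1762 0.1563] tool delta [ 0.5754 -0.614   0.0854]
6 [0.5438 0.175  0.1488] tool delta [ 0.571  -0.6141  0.0929]
2.5 [0.5405 0.1741 0.142 ] tool delta [ 0.5677 -0.6141  0.0997]
0 [0.5384 0.1735 0.137 ] tool delta [ 0.5655 -0.6142  0.1046]
```

move_arm(
  steps=[
    {"gripper": 0.65,"tx": 0.0385,"ty": -0.041,"tz": 0,"roll": 1},
    {"gripper": 0.65,"tx": 0.0385,"ty": -0.041,"tz": 0,"roll": 0},
    {"gripper": 0.65,"tx": 0.0385,"ty": -0.041,"tz": 0,"roll": 0},
    {"gripper": 0.65,"tx": 0.0385,"ty": -0.041,"tz": 0,"roll": 0},
    {"gripper": 0.65,"tx": 0.0385,"ty": -0.041,"tz": 0,"roll": 0},
  ],
)

```text
t: 1.52
position: [0.3004, -0.3246, 0.2338]
orientation: [3.113, 0.421, 0.001]
ft_force: [1.7, 0.3, 0.9]
finger_gap: 0.0416
```

move_arm(
  steps=[
    {"gripper": 0.65,"tx": 0.0385,"ty": -0.041,"tz": 0,"roll": 0},
    {"gripper": 0.65,"tx": 0.0385,"ty": -0.041,"tz": 0,"roll": 0},
    {"gripper": 0.65,"tx": 0.0385,"ty": -0.041,"tz": 0,"roll": 0},
    {"gripper": 0.65,"tx": 0.0385,"ty": -0.041,"tz": 0,"roll": 0},
    {"gripper": 0.65,"tx": 0.0385,"ty": -0.041,"tz": 0,"roll": 0},
  ],
)

```text
t: 2.15
position: [0.4314, -0.0756, 0.234]
orientation: [3.113, 0.422, 0.002]
ft_force: [1.1, -1.2, 0.1]
finger_gap: 0.0307
```

move_arm(
  steps=[
    {"gripper": 0.65,"tx": 0.0385,"ty": -0.041,"tz": 0,"roll": 0},
    {"gripper": 0.65,"tx": 0.0385,"ty": -0.041,"tz": 0,"roll": 0},
    {"gripper": 0.65,"tx": 0.0385,"ty": -0.041,"tz": 0,"roll": 0},
    {"gripper": 0.65,"tx": 0.02,"ty": -0.02,"tz": 0,"roll": 0},
    {"gripper": 0.65,"tx": 0,"ty": 0,"tz": 0,"roll": 0},
  ],
)

```text
t: 2.78
position: [0.5237, 0.098, 0.233]
orientation: [-3.112, -0.426, 0.002]
ft_force: [0.8, -0.6, 0.4]
finger_gap: 0.0307
```

```bash
python3 - <<'E'
from h import *
s=bot.observe(); g,R=grasp(s); print(s["position"],g,"tool yaw",np.degrees(np.arctan2(R[1,0],R[0,0])))
k=knob(np.radians(14.12)); print("tool delta",(R.T@(k-g)).round(4))
E
```

```text
[0.5236522  0.09803948 0.23297085] [0.52366228 0.09803989 0.24097084] tool yaw 15.601973273590874
tool delta [ 0.0495 -0.0687  0.0773]
```

move_arm(
  steps=[
    {"gripper": 0.65,"tx": 0.025,"ty": -0.034,"tz": 0.01,"roll": 0},
    {"gripper": 0.65,"tx": 0.0245,"ty": -0.0347,"tz": 0.015,"roll": 0},
    {"gripper": 0.65,"tx": 0,"ty": 0,"tz": 0.01,"roll": 0},
    {"gripper": 0.65,"tx": 0,"ty": 0,"tz": 0,"roll": 0},
    {"gripper": 0.65,"tx": 0,"ty": 0,"tz": 0,"roll": 0},
  ],
)

```text
t: 3.4
position: [0.5529, 0.1745, 0.1997]
orientation: [3.113, 0.419, 0.002]
ft_force: [-0.2, 0.0, -0.3]
finger_gap: 0.0307
```

```bash
python3 - <<'E'
from h import *
im,d=snap("scene","/tmp/a.png"); np.save("/tmp/s1.npy",d)
s=bot.observe(); g,R=grasp(s); k=knob(np.radians(14.12)); print(s["position"],s["ft_force"],"tool delta",(R.T@(k-g)).round(4))
a=proj("scene",k); tip=proj("scene",s["position"]+.011*R[:,2]); print(a,tip)
for n in("bolt_knob",): print([(r["conf"],np.round(r["at"],4)) for r in nets.boxes_of(n,"scene")])
u,v=(int(a[0])-65,int(a[1])-80)
i=cv2.cvtColor(im,4)[v:v+115,u:u+130]; i=cv2.resize(i,None,fx=5,fy=5,interpolation=cv2.INTER_CUBIC)
cv2.imwrite("pics/c3.png",i); print(u,v)
E
```

```text
[0.55303426 0.17464735 0.19989828] [ 0.46963436 -0.03883759  0.21651536] tool delta [ 0.0005 -0.0028  0.0443]
[232.78025929 239.77743684] [232.97276376 231.8232681 ]
[(0.68, array([0.5417, 0.1878, 0.1395])), (0.29, array([0.5052, 0.1931, 0.1006]))]
167 159
```

View pics/c3.png

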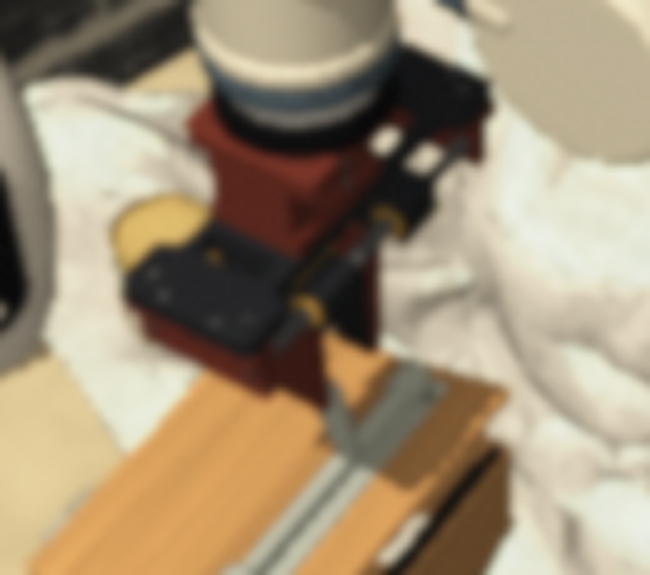

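The knob, at (335,410) in the crop, lies under the gap between the fingers. I'll check the knob's y using its top and base pixels from the first two pictures.

```bash
python3 - <<'E'
from h import *
print("scene top seen 232.3,236.2 base 236.5,249.6 | top seen 188.4,203.1 base 191.3,209.6")
for y in(-.021,-.0155,-.010):
  for z in(.060,.026): k=knob(.2465,None,y,z); print(y,z,proj("scene",k).round(1),proj("top",k).round(1))
E
```

```text
scene top seen 232.3,236.2 base 236.5,249.6 | top seen 188.4,203.1 base 191.3,209.6
-0.021 0.06 [232.7 234. ] [189.7 202.7]
-0.021 0.026 [236.6 244.8] [193.  208.1]
-0.0155 0.06 [231.3 235.6] [187.2 203.3]
-0.0155 0.026 [235.2 246.4] [190.6 208.6]
-0.01 0.06 [229.8 237.2] [184.8 203.9]
-0.01 0.026 [233.8 248. ] [188.2 209.2]
```

move_arm(
  steps=[
    {"gripper": 0.65,"tx": 0,"ty": -0.001,"tz": 0.015,"roll": 0},
    {"gripper": 0.65,"tx": 0,"ty": 0,"tz": 0.015,"roll": 0},
    {"gripper": 0.65,"tx": 0,"ty": 0,"tz": 0.01,"roll": 0},
    {"gripper": 0.65,"tx": 0,"ty": 0,"tz": 0.005,"roll": 0},
    {"gripper": 0.65,"tx": 0,"ty": 0,"tz": 0,"roll": 0},
  ],
)

```text
t: 4.12
position: [0.5524, 0.1769, 0.1531]
orientation: [3.113, 0.422, -0.001]
ft_force: [0.2, 0.8, -0.6]
finger_gap: 0.0307
```

move_arm(
  steps=[
    {"gripper": 1.0,"tx": 0,"ty": 0,"tz": 0,"roll": 0},
    {"gripper": 1.0,"tx": 0,"ty": 0,"tz": 0,"roll": 0},
    {"gripper": 1.0,"tx": 0,"ty": 0,"tz": 0,"roll": 0},
    {"gripper": 1.0,"tx": 0,"ty": 0,"tz": 0,"roll": 0},
    {"gripper": 1.0,"tx": 0,"ty": 0,"tz": 0,"roll": 0},
  ],
)

```text
t: 4.75
position: [0.5527, 0.1767, 0.154]
orientation: [3.113, 0.422, 0.001]
ft_force: [1.0, -0.9, 1.4]
finger_gap: 0.0135
```

Gripped: the gap of 13.5 mm matches the 14 mm knob. Next I'll swing the lid down along its arc.

move_arm(
  steps=[
    {"gripper": 1.0,"tx": -0.0012,"ty": 0,"tz": 0.002,"roll": 0},
    {"gripper": 1.0,"tx": -0.0012,"ty": 0,"tz": 0.002,"roll": 0},
    {"gripper": 1.0,"tx": -0.0012,"ty": 0,"tz": 0.002,"roll": 0},
    {"gripper": 1.0,"tx": -0.0012,"ty": 0,"tz": 0.002,"roll": 0},
    {"gripper": 1.0,"tx": -0.0012,"ty": 0,"tz": 0.002,"roll": 0},
  ],
)

```text
t: 5.38
position: [0.5472, 0.1752, 0.1434]
orientation: [3.113, 0.422, 0.001]
ft_force: [1.7, -1.4, 2.6]
finger_gap: 0.0134
```

move_arm(
  steps=[
    {"gripper": 1.0,"tx": -0.0012,"ty": 0,"tz": 0.002,"roll": 0},
    {"gripper": 1.0,"tx": -0.0012,"ty": 0,"tz": 0.002,"roll": 0},
    {"gripper": 1.0,"tx": -0.0011,"ty": 0,"tz": 0.002,"roll": 0},
    {"gripper": 1.0,"tx": -0.001,"ty": 0,"tz": 0.002,"roll": 0},
    {"gripper": 1.0,"tx": 0,"ty": 0,"tz": 0,"roll": 0},
  ],
)

```text
t: 6.0
position: [0.5429, 0.1742, 0.1351]
orientation: [-3.113, -0.422, -0.002]
ft_force: [6.0, -0.9, 0.2]
finger_gap: 0.0131
```

```bash
cat >> h.py <<'E'
def lidang(n="scene"):
    im,d=optics.get_image(n); P=cloud(n,d); p=np.load("/tmp/pose.npy")
    q=Ro.from_euler('z',p[2]).inv().apply((P.reshape(-1,3)-[p[0],p[1],0]))
    m=(q[:,0]>-.022)&(q[:,0]<.068)&(abs(q[:,1])<.08)&(q[:,2]>.08)&(q[:,2]<.135)
    a=q[m]
    for _ in range(5):
        k=np.polyfit(a[:,0],a[:,2],1); e=a[:,2]-np.polyval(k,a[:,0]); a=a[abs(e)<2*e.std()+1e-4]
    return np.degrees(np.arctan(-k[0])),np.polyval(k,-.08),len(a),e.std()
E
python3 - <<'E'
from h import *
print(lidang("scene"),lidang("top"))
s=bot.observe(); print(s["position"],s["ft_force"],s["torque"])
E
```

```text
(np.float64(3.758900015970924), np.float64(0.10806915232224118), 936, np.float64(0.0015117013984721518)) (np.float64(3.5718921955380907), np.float64(0.10744569068318008), 304, np.float64(0.0014528938093746994))
[0.54296885 0.17419883 0.13508141] [ 6.55641203 -0.47363088 -0.76658385] [-0.03934351 -1.24032972  0.00863596]
```

Step 1 is met: the lid is at about 3.7°, with the edge at z ≈ 0.108. Now I'll press gently onto the seal.

move_arm(
  steps=[
    {"gripper": 1.0,"tx": 0.0,"ty": 0,"tz": 0.001,"roll": 0},
    {"gripper": 1.0,"tx": 0,"ty": 0,"tz": 0.001,"roll": 0},
    {"gripper": 1.0,"tx": 0,"ty": 0,"tz": 0.001,"roll": 0},
    {"gripper": 1.0,"tx": 0,"ty": 0,"tz": 0.001,"roll": 0},
    {"gripper": 1.0,"tx": 0,"ty": 0,"tz": 0,"roll": 0},
  ],
)

```text
t: 6.72
position: [0.5422, 0.174, 0.1325]
orientation: [3.113, 0.422, -0.0]
ft_force: [0.6, -1.8, 6.4]
finger_gap: 0.013
```

```bash
python3 - <<'E'
from h import *
print(lidang("scene"),lidang("top"))
s=bot.observe(); print(s["position"],s["ft_force"],s["torque"])
E
```

```text
(np.float64(2.3600357760784347), np.float64(0.10440665496951086), 928, np.float64(0.0017075893898598263)) (np.float64(2.511356928688818), np.float64(0.10454411658083829), 300, np.float64(0.0013889053582933821))
[0.54215894 0.17399228 0.13247801] [-0.26009598 -2.30883927  6.61300908] [-0.26776137 -0.29985187 -0.02356626]
```

move_arm(
  steps=[
    {"gripper": 1.0,"tx": -0.0003,"ty": 0,"tz": 0.001,"roll": 0},
    {"gripper": 1.0,"tx": -0.0003,"ty": 0,"tz": 0.001,"roll": 0},
    {"gripper": 1.0,"tx": -0.0003,"ty": 0,"tz": 0.001,"roll": 0},
    {"gripper": 1.0,"tx": 0,"ty": 0,"tz": 0,"roll": 0},
    {"gripper": 1.0,"tx": 0,"ty": 0,"tz": 0,"roll": 0},
  ],
)

```text
t: 7.45
position: [0.5416, 0.1738, 0.1306]
orientation: [-3.113, -0.422, -0.002]
ft_force: [-0.2, -1.7, 10.1]
finger_gap: 0.0136
```

```bash
python3 - <<'E'
from h import *
print(lidang("scene"),lidang("top"))
s=bot.observe(); print(s["position"],s["ft_force"],s["torque"])
E
```

```text
(np.float64(1.1417824141225337), np.float64(0.10126087839376), 913, np.float64(0.001520197576636158)) (np.float64(1.0176840706270611), np.float64(0.10109656861699048), 297, np.float64(0.0013585798633327952))
[0.54163031 0.17381917 0.13058198] [-1.08224584 -1.669002   10.17914909] [-0.31129703 -0.13327095  0.02978431]
```

move_arm(
  steps=[
    {"gripper": 1.0,"tx": -0.0003,"ty": 0,"tz": 0.001,"roll": 0},
    {"gripper": 1.0,"tx": -0.0003,"ty": 0,"tz": 0.001,"roll": 0},
    {"gripper": 1.0,"tx": 0,"ty": 0,"tz": 0.0005,"roll": 0},
    {"gripper": 1.0,"tx": 0,"ty": 0,"tz": 0,"roll": 0},
    {"gripper": 1.0,"tx": 0,"ty": 0,"tz": 0,"roll": 0},
  ],
)

```text
t: 8.18
position: [0.5412, 0.1737, 0.1291]
orientation: [-3.113, -0.422, -0.004]
ft_force: [-1.7, -2.5, 13.7]
finger_gap: 0.0131
```

```bash
python3 - <<'E'
from h import *
print(lidang("scene"),lidang("top"))
s=bot.observe(); print(s["position"],s["ft_force"],s["torque"])
E
```

```text
(np.float64(0.8585318205987001), np.float64(0.10030397449538146), 912, np.float64(0.001620424508678262)) (np.float64(1.044034062181651), np.float64(0.10025694611041105), 276, np.float64(0.0011891312930839405))
[0.54121816 0.17369753 0.12905507] [-1.20916265 -2.79029184 13.66299352] [-0.31291812  0.11184721 -0.00985006]
```

move_arm(
  steps=[
    {"gripper": 1.0,"tx": 0,"ty": 0,"tz": 0.0008,"roll": 0},
    {"gripper": 1.0,"tx": 0,"ty": -0.0015,"tz": 0,"roll": 0},
    {"gripper": 1.0,"tx": 0,"ty": -0.0015,"tz": 0,"roll": 0},
    {"gripper": 1.0,"tx": 0,"ty": -0.0015,"tz": 0,"roll": 0},
    {"gripper": 1.0,"tx": 0,"ty": -0.0015,"tz": 0,"roll": 0},
  ],
)

```text
t: 8.9
position: [0.5394, 0.1795, 0.1285]
orientation: [-3.113, -0.422, -0.003]
ft_force: [-3.1, -3.0, 15.2]
finger_gap: 0.0137
```

```bash
cat >> h.py <<'E'
def st():
    s=bot.observe(); p=np.load("/tmp/pose.npy"); r=Ro.from_euler('z',p[2]).inv()
    g,R=grasp(s); print("t",s["t"],"bin xyz",(r.apply(g-[p[0],p[1],0])*1e3).round(2),"F bin",r.apply(s["ft_force"]).round(2),"M",r.apply(s["torque"]).round(2),"gap",round(s["finger_gap"],4),"yaw",np.degrees(np.arctan2(R[1,0],R[0,0])-p[2]).round(2))
E
python3 -c "
from h import *
st()"
```

```text
t 8.9 bin xyz [-37.46 -10.03 136.49] F bin [-3.77 -2.09 15.24] M [-0.38  0.38  0.03] gap 0.0137 yaw -0.03
```

move_arm(
  steps=[
    {"gripper": 1.0,"tx": -0.0005,"ty": -0.0015,"tz": 0,"roll": 0},
    {"gripper": 1.0,"tx": 0,"ty": -0.0015,"tz": 0,"roll": 0},
    {"gripper": 1.0,"tx": 0,"ty": -0.0015,"tz": 0,"roll": 0},
    {"gripper": 1.0,"tx": 0,"ty": -0.0015,"tz": 0,"roll": 0},
    {"gripper": 1.0,"tx": 0,"ty": -0.0015,"tz": 0,"roll": 0},
  ],
)

```text
t: 9.52
position: [0.5373, 0.1867, 0.1285]
orientation: [-3.113, -0.422, -0.005]
ft_force: [-1.4, -3.1, 13.5]
finger_gap: 0.0133
```

```bash
python3 -c "
from h import *
st()"
```

```text
t 9.525 bin xyz [-37.56  -2.53 136.52] F bin [-2.2  -2.64 13.51] M [-0.38  0.06 -0.02] gap 0.0133 yaw -0.03
```

move_arm(
  steps=[
    {"gripper": 1.0,"tx": -0.0003,"ty": -0.0008,"tz": 0.0004,"roll": 0},
    {"gripper": 1.0,"tx": 0,"ty": -0.0008,"tz": 0,"roll": 0},
    {"gripper": 1.0,"tx": 0,"ty": -0.0008,"tz": 0,"roll": 0},
    {"gripper": 1.0,"tx": 0,"ty": -0.0008,"tz": 0,"roll": 0},
    {"gripper": 1.0,"tx": 0,"ty": -0.0008,"tz": 0,"roll": 0},
  ],
)

```text
t: 10.15
position: [0.5361, 0.1905, 0.1283]
orientation: [-3.113, -0.422, -0.006]
ft_force: [-0.7, -2.0, 14.8]
finger_gap: 0.0131
```

```bash
python3 -c "
from h import *
st();print(lidang('scene'))"
```

```text
t 10.15 bin xyz [-37.69   1.5  136.33] F bin [-1.25 -1.71 14.82] M [-0.36  0.03  0.03] gap 0.0131 yaw -0.03
(np.float64(0.11453602812057574), np.float64(0.09854939024586337), 702, np.float64(0.0015677361605332496))
```

move_arm(
  steps=[
    {"gripper": 1.0,"tx": -0.0002,"ty": -0.001,"tz": 0,"roll": 0},
    {"gripper": 1.0,"tx": 0,"ty": -0.001,"tz": 0,"roll": 0},
    {"gripper": 1.0,"tx": 0,"ty": -0.001,"tz": 0,"roll": 0},
    {"gripper": 1.0,"tx": 0,"ty": -0.001,"tz": 0,"roll": 0},
    {"gripper": 1.0,"tx": 0,"ty": -0.001,"tz": 0,"roll": 0},
  ],
)

```text
t: 10.82
position: [0.5347, 0.1953, 0.1283]
orientation: [-3.113, -0.422, -0.006]
ft_force: [-0.1, -2.4, 15.0]
finger_gap: 0.0132
```

move_arm(
  steps=[
    {"gripper": 1.0,"tx": 0,"ty": -0.0005,"tz": 0,"roll": 0},
    {"gripper": 1.0,"tx": 0,"ty": -0.0005,"tz": 0,"roll": 0},
    {"gripper": 1.0,"tx": 0,"ty": -0.0004,"tz": 0,"roll": 0},
    {"gripper": 1.0,"tx": 0,"ty": -0.0004,"tz": 0,"roll": 0},
    {"gripper": 1.0,"tx": 0,"ty": -0.0004,"tz": 0,"roll": 0},
  ],
)

```text
t: 11.45
position: [0.5341, 0.1974, 0.1283]
orientation: [-3.113, -0.422, -0.006]
ft_force: [-0.9, -1.7, 13.8]
finger_gap: 0.013
```

```bash
python3 -c "
from h import *
st()"
```

```text
t 11.45 bin xyz [-37.79   8.67 136.32] F bin [-1.31 -1.41 13.77] M [-0.32 -0.06 -0.03] gap 0.013 yaw -0.03
```

move_arm(
  steps=[
    {"gripper": 1.0,"tx": 0,"ty": -0.0004,"tz": 0,"roll": 0},
    {"gripper": 1.0,"tx": 0,"ty": -0.0004,"tz": 0,"roll": 0},
    {"gripper": 1.0,"tx": 0,"ty": -0.0004,"tz": 0,"roll": 0},
    {"gripper": 1.0,"tx": 0,"ty": -0.0004,"tz": 0,"roll": 0},
    {"gripper": 1.0,"tx": 0,"ty": -0.0004,"tz": 0,"roll": 0},
  ],
)

```text
t: 12.08
position: [0.5336, 0.1994, 0.1283]
orientation: [-3.113, -0.422, -0.006]
ft_force: [-1.0, -2.5, 13.9]
finger_gap: 0.0132
```

move_arm(
  steps=[
    {"gripper": 1.0,"tx": 0,"ty": -0.0004,"tz": 0,"roll": 0},
    {"gripper": 1.0,"tx": 0,"ty": -0.0004,"tz": 0,"roll": 0},
    {"gripper": 1.0,"tx": 0,"ty": -0.0004,"tz": 0,"roll": 0},
    {"gripper": 1.0,"tx": 0,"ty": -0.0004,"tz": 0,"roll": 0},
    {"gripper": 1.0,"tx": 0,"ty": -0.0004,"tz": 0,"roll": 0},
  ],
)

```text
t: 12.7
position: [0.533, 0.2013, 0.1283]
orientation: [-3.113, -0.422, -0.006]
ft_force: [0.5, -2.2, 14.7]
finger_gap: 0.0133
```

move_arm(
  steps=[
    {"gripper": 1.0,"tx": 0,"ty": -0.0004,"tz": 0,"roll": 0},
    {"gripper": 1.0,"tx": 0,"ty": -0.0004,"tz": 0,"roll": 0},
    {"gripper": 1.0,"tx": 0,"ty": -0.0004,"tz": 0,"roll": 0},
    {"gripper": 1.0,"tx": 0,"ty": -0.0004,"tz": 0,"roll": 0},
    {"gripper": 1.0,"tx": 0,"ty": -0.0004,"tz": 0,"roll": 0},
  ],
)

```text
t: 13.32
position: [0.5325, 0.2032, 0.1283]
orientation: [-3.113, -0.422, -0.006]
ft_force: [0.2, -2.3, 15.1]
finger_gap: 0.0134
```

move_arm(
  steps=[
    {"gripper": 1.0,"tx": 0,"ty": -0.0004,"tz": 0,"roll": 0},
    {"gripper": 1.0,"tx": 0,"ty": -0.0004,"tz": 0,"roll": 0},
    {"gripper": 1.0,"tx": 0,"ty": -0.0004,"tz": 0,"roll": 0},
    {"gripper": 1.0,"tx": 0,"ty": -0.0004,"tz": 0,"roll": 0},
    {"gripper": 1.0,"tx": 0,"ty": -0.0004,"tz": 0,"roll": 0},
  ],
)

```text
t: 13.95
position: [0.5319, 0.2052, 0.1283]
orientation: [-3.113, -0.422, -0.006]
ft_force: [-1.8, -2.0, 14.9]
finger_gap: 0.013
```

move_arm(
  steps=[
    {"gripper": 1.0,"tx": 0,"ty": -0.0004,"tz": 0,"roll": 0},
    {"gripper": 1.0,"tx": 0,"ty": -0.0004,"tz": 0,"roll": 0},
    {"gripper": 1.0,"tx": 0,"ty": -0.0004,"tz": 0,"roll": 0},
    {"gripper": 1.0,"tx": 0,"ty": -0.0004,"tz": 0,"roll": 0},
    {"gripper": 1.0,"tx": 0,"ty": -0.0004,"tz": 0,"roll": 0},
  ],
)

```text
t: 14.58
position: [0.5314, 0.2071, 0.1283]
orientation: [-3.113, -0.422, -0.006]
ft_force: [-0.1, -1.6, 14.2]
finger_gap: 0.0133
```

move_arm(
  steps=[
    {"gripper": 1.0,"tx": 0,"ty": -0.0004,"tz": 0,"roll": 0},
    {"gripper": 1.0,"tx": 0,"ty": -0.0004,"tz": 0,"roll": 0},
    {"gripper": 1.0,"tx": 0,"ty": -0.0004,"tz": 0,"roll": 0},
    {"gripper": 1.0,"tx": 0,"ty": -0.0004,"tz": 0,"roll": 0},
    {"gripper": 1.0,"tx": 0,"ty": -0.0004,"tz": 0,"roll": 0},
  ],
)

```text
t: 15.2
position: [0.5308, 0.209, 0.1283]
orientation: [-3.112, -0.422, -0.006]
ft_force: [-1.2, -2.5, 15.4]
finger_gap: 0.013
```

move_arm(
  steps=[
    {"gripper": 1.0,"tx": 0,"ty": -0.0004,"tz": 0,"roll": 0},
    {"gripper": 1.0,"tx": 0,"ty": -0.0004,"tz": 0,"roll": 0},
    {"gripper": 1.0,"tx": 0,"ty": -0.0004,"tz": 0,"roll": 0},
    {"gripper": 1.0,"tx": 0,"ty": -0.0004,"tz": 0,"roll": 0},
    {"gripper": 1.0,"tx": 0,"ty": -0.0004,"tz": 0,"roll": 0},
  ],
)

```text
t: 15.82
position: [0.5303, 0.2109, 0.1283]
orientation: [-3.113, -0.422, -0.005]
ft_force: [-0.6, -3.1, 14.7]
finger_gap: 0.0134
```

move_arm(
  steps=[
    {"gripper": 1.0,"tx": 0,"ty": -0.0004,"tz": 0,"roll": 0},
    {"gripper": 1.0,"tx": 0,"ty": -0.0004,"tz": 0,"roll": 0},
    {"gripper": 1.0,"tx": 0,"ty": -0.0004,"tz": 0,"roll": 0},
    {"gripper": 1.0,"tx": 0,"ty": -0.0004,"tz": 0,"roll": 0},
    {"gripper": 1.0,"tx": 0,"ty": -0.0004,"tz": 0,"roll": 0},
  ],
)

```text
t: 16.45
position: [0.5297, 0.2129, 0.1283]
orientation: [-3.112, -0.422, -0.005]
ft_force: [-0.5, -2.3, 14.5]
finger_gap: 0.0132
```

move_arm(
  steps=[
    {"gripper": 1.0,"tx": 0,"ty": -0.0004,"tz": 0,"roll": 0},
    {"gripper": 1.0,"tx": 0,"ty": -0.0004,"tz": 0,"roll": 0},
    {"gripper": 1.0,"tx": 0,"ty": -0.0004,"tz": 0,"roll": 0},
    {"gripper": 1.0,"tx": 0,"ty": -0.0004,"tz": 0,"roll": 0},
    {"gripper": 1.0,"tx": 0,"ty": -0.0004,"tz": 0,"roll": 0},
  ],
)

```text
t: 17.08
position: [0.5295, 0.2136, 0.1283]
orientation: [3.112, 0.42, 0.006]
ft_force: [-0.2, -7.1, 13.8]
finger_gap: 0.0131
```

The bolt is on the stop: it moved only 0.7 mm of the 2 mm commanded, and Fy rose by about 5 N. I'll press a little more.

move_arm(
  steps=[
    {"gripper": 1.0,"tx": 0,"ty": -0.0004,"tz": 0,"roll": 0},
    {"gripper": 1.0,"tx": 0,"ty": -0.0004,"tz": 0,"roll": 0},
    {"gripper": 1.0,"tx": 0,"ty": -0.0003,"tz": 0,"roll": 0},
    {"gripper": 1.0,"tx": 0,"ty": 0,"tz": 0,"roll": 0},
    {"gripper": 1.0,"tx": 0,"ty": 0,"tz": 0,"roll": 0},
  ],
)

```text
t: 17.7
position: [0.5295, 0.2136, 0.1283]
orientation: [3.11, 0.419, 0.006]
ft_force: [1.0, -9.7, 15.4]
finger_gap: 0.0134
```

```bash
python3 -c "
from h import *
st();print(lidang('scene'))"
```

```text
t 17.7 bin xyz [-37.93  25.56 136.31] F bin [-1.61 -9.66 15.37] M [-1.5   0.06  0.04] gap 0.0134 yaw -0.13
(np.float64(0.7132046372398495), np.float64(0.09959195744655702), 406, np.float64(0.0016844324292233574))
```

move_arm(
  steps=[
    {"gripper": 1.0,"tx": 0,"ty": -0.0003,"tz": 0,"roll": 0},
    {"gripper": 1.0,"tx": 0,"ty": -0.0002,"tz": 0,"roll": 0},
    {"gripper": 1.0,"tx": 0,"ty": 0,"tz": 0,"roll": 0},
    {"gripper": 1.0,"tx": 0,"ty": 0,"tz": 0,"roll": 0},
    {"gripper": 1.0,"tx": 0,"ty": 0,"tz": 0,"roll": 0},
  ],
)

```text
t: 18.38
position: [0.5295, 0.2137, 0.1283]
orientation: [3.11, 0.418, 0.006]
ft_force: [1.2, -11.2, 15.0]
finger_gap: 0.0136
```

```bash
python3 -c "
from h import *
st()"
```

```text
t 18.375 bin xyz [-37.92  25.58 136.29] F bin [ -1.8  -11.11  15.  ] M [-1.7   0.12  0.05] gap 0.0136 yaw -0.16
```

The bolt is pressing on the stop with about 9 N net of friction. I'll relieve the y force, then the z force, before opening.

move_arm(
  steps=[
    {"gripper": 1.0,"tx": 0,"ty": 0.0008,"tz": 0,"roll": 0},
    {"gripper": 1.0,"tx": 0,"ty": 0.0008,"tz": -0.0006,"roll": 0},
    {"gripper": 1.0,"tx": 0,"ty": 0.0005,"tz": -0.0008,"roll": 0},
    {"gripper": 1.0,"tx": 0,"ty": 0,"tz": -0.0008,"roll": 0},
    {"gripper": 1.0,"tx": 0,"ty": 0,"tz": -0.0008,"roll": 0},
  ],
)

```text
t: 19.0
position: [0.5295, 0.2137, 0.1289]
orientation: [3.113, 0.421, 0.003]
ft_force: [5.6, -2.7, 4.2]
finger_gap: 0.0135
```

```bash
python3 -c "
from h import *
st()"
```

```text
t 19.0 bin xyz [-37.92  25.56 136.86] F bin [ 4.64 -4.08  4.2 ] M [-0.63 -0.9  -0.03] gap 0.0135 yaw -0.06
```

move_arm(
  steps=[
    {"gripper": 1.0,"tx": 0.0008,"ty": 0.0006,"tz": -0.0008,"roll": 0},
    {"gripper": 1.0,"tx": 0,"ty": 0,"tz": 0,"roll": 0},
    {"gripper": 0.65,"tx": 0,"ty": 0,"tz": 0,"roll": 0},
    {"gripper": 0.65,"tx": 0,"ty": 0,"tz": 0,"roll": 0},
    {"gripper": 0.65,"tx": 0,"ty": 0,"tz": 0,"roll": 0},
  ],
)

```text
t: 19.62
position: [0.5291, 0.2138, 0.1277]
orientation: [3.113, 0.422, -0.004]
ft_force: [-0.0, 0.4, 0.1]
finger_gap: 0.0306
```

```bash
python3 -c "
from h import *
st();print(lidang('scene'))"
```

```text
t 19.625 bin xyz [-38.26  25.78 135.74] F bin [0.09 0.38 0.13] M [ 0.02 -0.01  0.03] gap 0.0306 yaw -0.02
(np.float64(1.032086526796723), np.float64(0.10073762133570709), 344, np.float64(0.0014405491471103247))
```

Released, with zero force on the tool. Next I'll lift straight up and look.

move_arm(
  steps=[
    {"gripper": 0.65,"tx": 0,"ty": 0,"tz": -0.005,"roll": 0},
    {"gripper": 0.65,"tx": 0,"ty": 0,"tz": -0.015,"roll": 0},
    {"gripper": 0.65,"tx": 0,"ty": 0,"tz": -0.03,"roll": 0},
    {"gripper": 0.65,"tx": 0,"ty": 0,"tz": -0.05,"roll": 0},
    {"gripper": 0.65,"tx": 0,"ty": 0,"tz": -0.05,"roll": 0},
  ],
)

```text
t: 20.3
position: [0.5295, 0.2137, 0.2815]
orientation: [-3.113, -0.422, -0.002]
ft_force: [0.5, 0.7, -0.5]
finger_gap: 0.0307
```

```bash
python3 - <<'E'
from h import *
st();print(lidang('scene'),lidang('top'))
im,d=snap("scene","/tmp/b.png")
i=cv2.cvtColor(im,4)[200:325,160:285]; cv2.imwrite("pics/c4.png",cv2.resize(i,None,fx=4.7,fy=4.7,interpolation=cv2.INTER_CUBIC))
E
```

```text
t 20.3 bin xyz [-37.87  25.54 289.5 ] F bin [ 0.69  0.53 -0.5 ] M [-0.03  0.02 -0.  ] gap 0.0307 yaw -0.03
(np.float64(1.2699304828676197), np.float64(0.10142351132528687), 1739, np.float64(0.0015572086188662664)) (np.float64(0.8578054539975959), np.float64(0.10047408500629737), 896, np.float64(0.0014753408657572943))
```

View pics/c4.png

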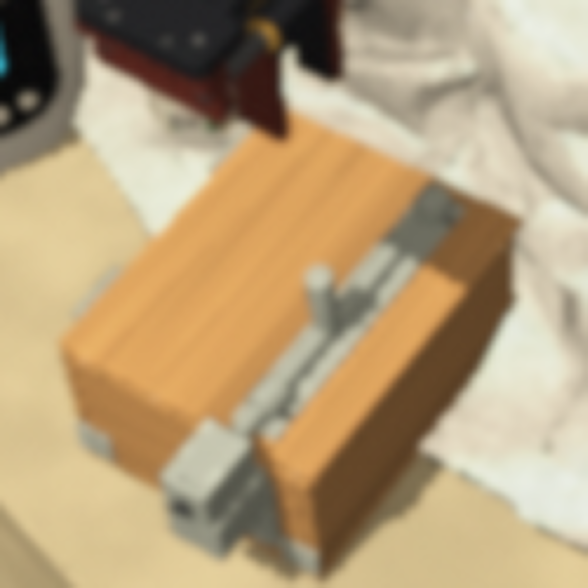

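The lid is shut, with the knob at (320,300) having moved towards the keeper and the rod inside the keeper at about (240,430). The gripper is clear. Handing in.

```bash
python3 -c "
from h import *
print(bot.close_job())"
```

```text
the job is handed in; nothing more can be done
None
```

The bin is shut and bolted, and I handed the job in at about 20.4 s; no verdict is reported, so the result rests on my own checks.

**What I did:** I gripped the knob with the jaws along the bolt and swung the lid down its arc. I pressed it onto the seal with about 14–15 N and slid the bolt about 41 mm until it met the stop. There the tool read about 11 N along the bolt, roughly 9 N on the stop after friction, held for about half a second. I then eased both forces off, opened the gripper and lifted clear.

**Last checks:**
- **Lid:** the front edge lies at about 0.1005–0.1014 m (the two cameras differ by 1 mm), under the 0.103 m limit. It rests on the bolt, as the 2 mm of play would give.
- **Bolt:** from its travel, the tip is roughly 27–33 mm past the mouth. This is inferred, because the tip is hidden inside the keeper. Part of that range lies beyond the stated 30 mm limit, so the true figure is at the low end.
- **Gripper:** it reads no force and stands about 150 mm above the knob.
- **Bystanders:** the path kept well above them. I did not measure their positions again at the end.

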